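Tare the balance under a concrete core

ROBOT

A 6-joint arm with a two-finger parallel gripper is mounted at the origin on the work surface. World frame = base frame: x ahead of the robot, y to its left, z up, the work surface at z = 0. Lengths are in m, angles in rad, forces in N, time in s.
With the tool pointing down it reaches from about 0.35 to 0.975 m from the base axis. Payload 4.9 kg.
Tool frame: the origin (TCP) lies midway between the tips of the shut fingers; the grasp point (between the pads) lies 19 mm behind it; z points along the fingers, y is the direction in which the jaws open and shut (so a half turn about z gives the same grasp; the last joint's range is limited). The gripper opens to 85 mm and grips with 20 to 120 N. Pads are 22 mm wide; open, the fingers measure 114 mm over their backs; the gripper's body (76 mm by 85 mm) begins 54 mm behind the grasp point. The pads swing forward as they close: fully open they stand 13 mm farther back than shut.
Start: joints at [-1.239, 0.053, 1.613, -0, 1.476, -0.119], TCP at [0.272, -0.563, 0.231] pointing down, gripper open.
Joint ranges: [-3.01, 3.01], [-1.01, 2.22], [0.06, 2.58], [-1.02, 4.17], [0.09, 2.62], [-3.14, 3.14]. Speed limits (rad/s): [2.57, 2.57, 3.14, 3.14, 3.14, 3.14].

INTERFACE

Orientations are given as a rotation vector (axis times angle).
In Python, from station import ctrl gives the robot as it stands.
- The arm moves only by the shell command python3 -m jog 'ROWS' [FORCE]. ROWS is JSON, one flat list of numbers, 7 for each row, row after row: the opening, from 0 (shut) to 1 (fully open), then the shift along the tool's x, y, z in m, then the turn, a rotation vector about the tool's x, y, z in degrees. A call has 1 to 10 rows; each row shifts and turns the commanded pose from where the row before left it, along the tool's axes as they then stand; what a row does not reach is not made up. A row lasts 1/8 s, in which the tool goes at most 62.5 mm and 10.7 degrees, less where a joint would pass 70% of its speed; a pose out of reach is approached as far as the arm can. A call with a gripper value outside its range is refused whole. The fingers move at their own pace and stop on an object; FORCE is the grip in N (left out, the last holds). Time passes only in rows, so rows that do not move let the fingers close. It gives the time, the measured TCP pose, the force and the opening at its end, in the units of the state.
- ctrl.get_obs(): the state, without advancing time (a new reading comes with each control period).
- ctrl.get_image(name): name is "scene" or "top"; returns a dict with "image" (480x640x3 uint8, blue, green, red), "camera_matrix" (3x3 intrinsics, pixels), "rvec" (rotation vector, rad) and "tvec" (3), from world to camera coordinates, as OpenCV has them. Camera axes: x right, y down, z forward; pixel columns grow to the right and rows downward; lengths in m; the calibration is good to about 2 mm. A picture is of the moment at which its call begins. There is no depth.
- ctrl.finish_job(): hands the job in, once; it reports no verdict.
Trained networks look in a picture, given as the dict that the camera call returned (one of the last four; its "shot" number tells which), for a name from the list of things; names that differ only in an ending like _2 or _b are one class to them, and where a whole thing is asked for, a point or a joint stands for the part that bears it (a point fixed in the world has none). Each returns a list of dicts, best first, with "p" (0 to 1); they miss things now and then, are a little off and sometimes report something else, mostly with a low value. They report only what shows in the picture. A call takes as long as a camera call. They do not tell look-alikes from the thing itself.
- ctrl.boxes_of(target, picture): "box" ([centre column, centre row, width, height] in pixels, round what is visible of it).
The state is a dict: "t": time; "q": joint angles; "dq": joint speeds; "effort": joint torques, N m; "tool_pos": TCP position; "tool_rot": TCP orientation; "contact_force": force on the tool from outside, world axes, zero at the start; "wrist_torque": the same for the moment, N m; "opening": finger opening in m.
Only numpy, scipy, OpenCV 4.12 (cv2) and the standard library are available. Lean on these libraries where they do the work, as an engineer would, in place of code of your own. Each camera call takes 0.05 s, during which the arm holds its last target. There are 200 camera calls.

TASK

Tare the balance with the concrete core standing on its pan: gently push the sliding dust shutter fully open by its yellow tab, reach a fingertip into the well and press the sunken blue key fully down for a moment, then let it come up and push the shutter fully shut again. Work with the fingertips only, pushing and never gripping; do not shove or squeeze the shutter hard, leave the red calibration key unpressed, and do not disturb the cores or the loupe.

Things in the scene. Friction and masses are not known exactly. Their poses are not given: they have to be found in the camera images.
- balance: White bench balance, fixed, 250 (x) x 360 (y) x 50 mm; origin: centre of its underside, on the bench; x away from its front edge, y to its left. In its frame (mm): square wells 46 x 46 in the flat top, tare at (-70,-70), calibration at (55,-70); guide strips 5 wide, 5 high beside the shutter at x = -102 and -38, y -105 to 25; steel pan 136 diameter, top z = 61, at (30,95).
- shutter (a joint): Opening of the grey dust shutter, m: 0 shut over the tare well, 0.060 fully open (well clear), starts at 0 to 0.015. Slides along the balance's +y against about 1.5 N of friction, a stop at each end, stays where left. Plate 56 x 56 x 3 mm, top 53.5 mm above the bench, rigid to pressing. 6 N against a stop is ample; 30 N is harsh.
- tab_top (a point): Top centre of the yellow tab, an upright rib across the middle of the shutter plate: 44 mm long along the balance's x, 6 mm thick along its y, 14 mm tall over the plate (top 67.5 mm above the bench). Moves with the shutter; shut, it stands over the middle of the tare well.
- tare (a joint): Travel of the blue tare key in m: 0 up, 0.005 fully down; presses straight down. Spring: about 1 N to start, 4 N fully down; comes up by itself.
- tare_top (a point): Centre of the top face of the blue tare key, a disc 32 mm in diameter in the middle of the tare well; key up, its top is 34 mm above the bench, that is 16 mm below the balance's top. It is hidden under the shutter at the start.
- cal (a joint): Travel of the red calibration key in m: 0 up, 0.005 fully down; leave it alone.
- cal_top (a point): Centre of the top face of the red calibration key, same form and depth as the blue one, in the uncovered well.
- core_pan_center (a point): Centre of the concrete core, 75 mm diameter, 75 mm high, with a white salt crust, standing loose on the weighing pan; z up along its axis.
- core_b_center (a point): Centre of a like concrete core standing on the bench to the right of the balance.
- core_c_center (a point): Centre of a like concrete core standing on the bench to the left of the balance.
- loupe_center (a point): Centre of a small folding loupe, 57 x 28 x 12 mm, steel and black, lying on the bench in front of the balance.
There are look-alikes about, which are no part of the job. What is shaped like the part that bears core_pan_center but pink is not meant.

How it is judged:
On the way, in this order (a step that is already met when the one before it is completed fails the run):
1. the shutter is pushed open (50 mm or more), the tare key still up (value of joint shutter above 0.05 m and value of joint tare below 0.0015 m), for 0.1 s.
2. the blue tare key is pressed fully down by the fingers (4 mm or more of its 5) (value of joint tare above 0.004 m and contact force between the fingers and tare above 0.5 N), for 0.1 s.
At the end, for the whole second after the job is handed in: After the press the shutter is shut again to within 6 mm, both keys are up (within 1 mm), the core still stands on the pan within 15 mm of its start, and the other cores and the loupe lie within 20 mm of theirs (value of joint shutter below 0.006 m and value of joint each of tare, cal below 0.001 m and distance of core_pan_center from where it was at the start of the episode below 0.015 m and angle between core_pan_center's own z axis and vertical below 0.1 rad and distance of each of core_b_center, core_c_center, loupe_center from where it was at the start of the episode below 0.02 m); the robot touches nothing.
It fails at once if the red calibration key is pressed (over 2 mm) (value of joint cal above 0.002 m).
It fails at once if the shutter is shoved or squeezed with more than 30 N (contact force between the fingers and shutter above 30 N).
It fails at once if the core on the pan is moved over 15 mm, lifted or tipped (distance of core_pan_center from where it was at the start of the episode above 0.015 m or angle between core_pan_center's own z axis and vertical above 0.15 rad).
It fails at once if another core or the loupe is moved over 20 mm or lifted (distance of any of core_b_center, core_c_center, loupe_center from where it was at the start of the episode above 0.02 m).
It also fails if it takes over 58 s, if anything falls off the work surface, if the arm or the gripper's body presses on something with over 40 N, if the wrist force passes 120 N, or if a joint passes its speed limit or range.

## Working session

There is one attempt and no reset: what is moved stays moved. The work goes in short steps, Python scripts to look and compute and a shell command to move; the robot and the scene stay as the last step left them, time stands still between calls to the robot, and variables do not carry over. Pictures are saved under pics/ and viewed, about 8 in all and at most 12, crops included, and the job is handed in when it is done.

```bash
mkdir -p pics; ls
python3 - <<'E'
from station import ctrl
import cv2
for n in("scene","top"):
    p=ctrl.get_image(n); cv2.imwrite(f"pics/{n}0.png",p["image"]); print(n,p["camera_matrix"].tolist(),p["rvec"],p["tvec"])
    for t in("balance","shutter","tab_top","cal_top","tare_top","core_pan_center","loupe_center"):
        print(t,[(round(d["p"],2),[round(float(v),1) for v in d["box"]]) for d in ctrl.boxes_of(t,p)])
o=ctrl.get_obs();print(o)
E
```

```text
pics
scene [[496.24611799904204, 0.0, 312.63880498265434], [0.0, 496.24611799904204, 237.97187054547678], [0.0, 0.0, 1.0]] [ 1.85363197  1.75312603 -0.62356583] [-0.06166651 -0.37103852  1.49552528]
balance [(0.92, [333.0, 286.9, 188.4, 141.7])]
shutter [(0.93, [295.1, 253.7, 29.5, 21.3])]
tab_top [(0.92, [294.5, 254.0, 31.6, 25.0])]
cal_top [(0.55, [298.5, 304.9, 15.2, 16.6])]
tare_top []
core_pan_center [(0.82, [415.1, 194.9, 31.6, 46.0]), (0.71, [444.2, 273.2, 43.8, 50.0])]
loupe_center [(0.53, [323.1, 223.7, 23.4, 11.4])]
top [[580.8296426163123, 0.0, 319.65465445745275], [0.0, 580.8296426163123, 226.46305300696451], [0.0, 0.0, 1.0]] [ 2.187529   -2.16201706  0.14462469] [0.01996529 0.57047088 1.05997151]
balance [(0.66, [308.6, 193.4, 215.9, 167.6])]
shutter [(0.91, [344.1, 221.8, 35.1, 31.3])]
tab_top [(0.92, [343.5, 224.6, 35.2, 35.9])]
cal_top [(0.5, [337.4, 160.1, 16.2, 18.0])]
tare_top []
core_pan_center [(0.92, [173.0, 324.4, 51.6, 47.8]), (0.59, [254.1, 187.8, 48.2, 52.2])]
loupe_center [(0.76, [303.2, 293.2, 29.2, 18.8])]
{'t': 0.8, 'q': array([-1.23898834e+00,  5.26944241e-02,  1.61290553e+00, -2.25236184e-05,
        1.47597149e+00, -1.18982957e-01]), 'dq': array([-0.00056938,  0.00018087,  0.00055063, -0.00092648, -0.00170327,
        0.00084007]), 'effort': array([-2.07792509e-04, -3.93638957e+01, -3.70440674e+01, -1.36971294e-04,
        2.50274597e-04,  3.92305836e-06]), 'tool_pos': array([ 0.27229821, -0.56254889,  0.23130373]), 'tool_rot': array([ 3.06210494e+00,  7.02118369e-01, -3.14822951e-05]), 'contact_force': array([ 0.6768399 , -0.09801856,  1.50982766]), 'wrist_torque': array([-0.02467776,  0.00729549, -0.03073274]), 'opening': 0.08474524041942852}
```

View pics/top0.png

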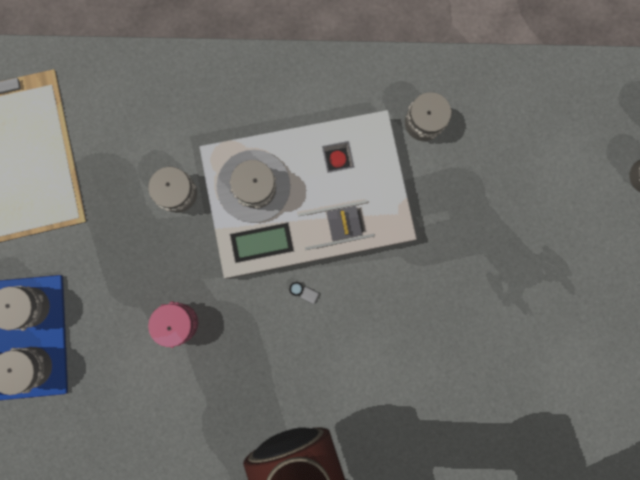

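View pics/scene0.png

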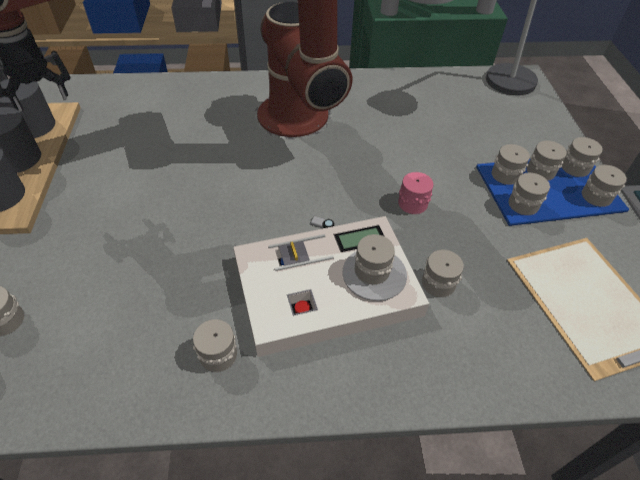

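Candidates: shutter/tab, top (344,222) with the yellow rib; red key in open well (338,158) is the one to avoid; cores: pan core (254,185), pink look-alike (172,325), others at (430,115), (172,188) and on the blue tray. I choose the shutter between the guide strips at (344,222), and check it in a close crop.

Run:
```python
import cv2,numpy as np
a=cv2.imread("pics/top0.png")[100:290,190:430]; b=cv2.imread("pics/scene0.png")[205:360,225:435]
a=cv2.resize(a,(720,570),interpolation=cv2.INTER_CUBIC); cv2.imwrite("pics/c1.png",a)
b=cv2.resize(b,None,fx=3.5,fy=3.5,interpolation=cv2.INTER_CUBIC); cv2.imwrite("pics/c2.png",b)
```

```text
(no output)
```

View pics/c1.png

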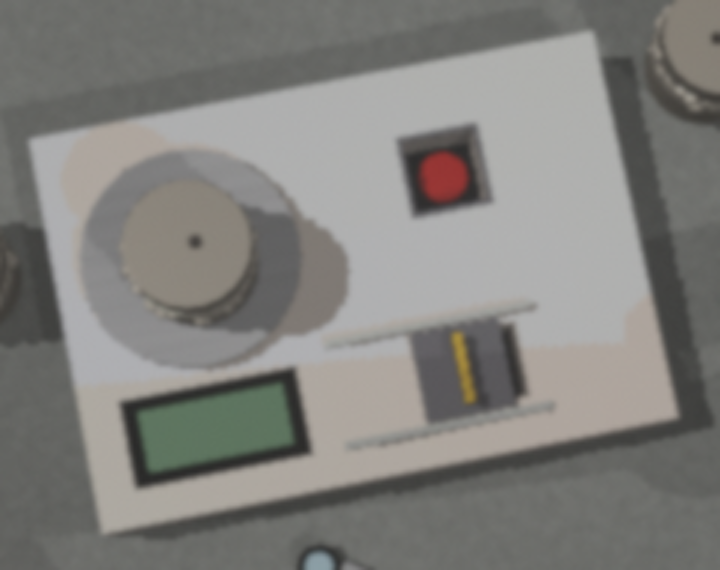

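View pics/c2.png

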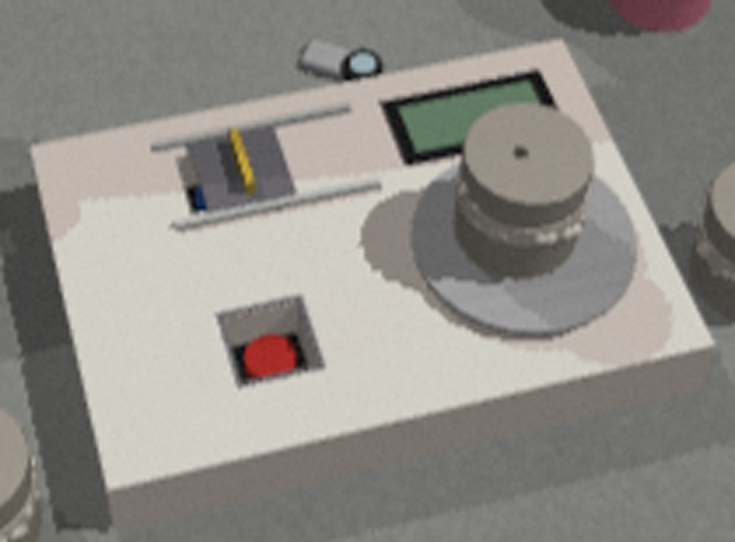

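```bash
cat > fit.py <<'E'
import numpy as np,cv2
from scipy.optimize import least_squares
from scipy.spatial.transform import Rotation as R
CAM={"top":(np.array([[580.83,0,319.655],[0,580.83,226.463],[0,0,1]]),np.array([2.187529,-2.16201706,0.14462469]),np.array([0.01996529,0.57047088,1.05997151])),
"scene":(np.array([[496.246,0,312.639],[0,496.246,237.972],[0,0,1]]),np.array([1.85363197,1.75312603,-0.62356583]),np.array([-0.06166651,-0.37103852,1.49552528]))}
def proj(n,P):
    K,r,t=CAM[n]; return cv2.projectPoints(np.atleast_2d(P).astype(float),r,t,K,None)[0][:,0]
def px(n,uv):
    uv=np.array(uv,float)
    return (uv+.5)/3-.5+[190,100] if n=="top" else (uv+.5)/3.5-.5+[225,205]
E
python3 - <<'E'
from fit import *
B=np.array([(125,180,50),(125,-180,50),(-125,-180,50),(-125,180,50),(78,-47,50),(78,-93,50),(32,-93,50),(32,-47,50)])/1e3
O={"top":[(30,138),(595,32),(680,417),(102,533),(398,140),(475,125),(492,202),(414,216)],
"scene":[(714,347),(108,490),(32,147),(563,40),(323,368),(240,386),(218,315),(300,296)]}
def W(p,b): return np.atleast_2d(b)@R.from_euler("z",p[2]).as_matrix().T+[p[0],p[1],0]
for cams in(["top"],["scene"],["top","scene"]):
    f=lambda p:np.concatenate([(proj(n,W(p,B))-px(n,O[n])).ravel() for n in cams])
    s=least_squares(f,[.6,-.0,.1],loss="soft_l1"); print(cams,s.x,np.degrees(s.x[2]),np.abs(f(s.x)).max())
p=s.x
T={"top":(465,368),"scene":(243,161)}
for cams in(["top"],["scene"],["top","scene"]):
    g=lambda q:np.concatenate([(proj(n,W(p,[q[0],q[1],.0675]))-px(n,[T[n]])).ravel() for n in cams])
    q=least_squares(g,[-.07,-.07]).x; print("tab in balance",q,"world",W(p,[q[0],q[1],.0675]),g(q))
print("tare",W(p,[-.07,-.07,.034]),"tab shut",W(p,[-.07,-.07,.0675]),"guide start",W(p,[-.07,-.105,.055]))
E
```

```text
['top'] [0.63204425 0.05070017 0.209006  ] 11.975161674226563 1.4384593611831633
['scene'] [0.6299796  0.05338007 0.20749735] 11.88872252129503 1.378640274515078
['top', 'scene'] [0.631272   0.05189054 0.20836754] 11.938580461420804 1.9423433467719065
tab in balance [-0.07017326 -0.0565969 ] world [[ 0.5743244  -0.01799841  0.0675    ]] [0. 0.]
tab in balance [-0.06631949 -0.05428926] world [[ 0.57761745 -0.01494349  0.0675    ]] [0. 0.]
tab in balance [-0.06893061 -0.05556025] world [[ 0.57532573 -0.01672712  0.0675    ]] [-0.69466266 -0.5556002  -0.86391092 -0.79521936]
tare [[ 0.57726652 -0.03107576  0.034     ]] tab shut [[ 0.57726652 -0.03107576  0.0675    ]] guide start [[ 0.58450672 -0.06531871  0.055     ]]
```

The crops show the grey shutter with its yellow tab (c1 465,368) about 14 mm open. A sliver of the blue key shows beside it in c2 (200,195), and the red key sits in its own open well (c1 443,177). The pose fits both cameras to under 2 px. Next: shut the fingers, align the tool with the balance, and move above the start point.

```bash
python3 -m jog '[0,0,0,0,0,0,7, 0,0,0,0,0,0,6.9, 0,0.04,-0.043,0,0,0,0, 0,0.04,-0.043,0,0,0,0, 0,0.04,-0.043,0,0,0,0, 0,0.04,-0.043,0,0,0,0, 0,0.04,-0.043,0,0,0,0, 0,0.04,-0.043,0,0,0,0]' 20; python3 -m jog '[0,0.04,-0.043,0,0,0,0, 0,0.04,-0.043,0,0,0,0, 0,0.04,-0.043,0,0,0,0, 0,0.04,-0.043,0,0,0,0, 0,0,0,0,0,0,0, 0,0,0,0,0,0,0]'
cat > st.py <<'E'
from fit import *
from station import ctrl
o=ctrl.get_obs(); p=[0.63127,0.05189]; yaw=0.20837
M=R.from_euler("z",yaw).as_matrix()
b=M.T@(o["tool_pos"]-[*p,0]); T=R.from_rotvec(o["tool_rot"]).as_matrix()
print("t",round(o["t"],2),"balance-frame TCP mm",(b*1e3).round(1),"F bal",(M.T@o["contact_force"]).round(2),"open",round(o["opening"],4))
print("tool x,z in balance",(M.T@T[:,0]).round(3),(M.T@T[:,2]).round(3))
E
python3 st.py
```

```text
t: 1.8
tool_pos: [0.4545, -0.2588, 0.2316]
tool_rot: [3.124, 0.326, 0.001]
contact_force: [-0.6, -0.3, 0.8]
opening: -0.0
t: 2.55
tool_pos: [0.5747, -0.0592, 0.2312]
tool_rot: [3.124, 0.327, -0.001]
contact_force: [0.2, -0.8, -0.2]
opening: -0.0001
t 2.55 balance-frame TCP mm [-78.4 -96.9 231.2] F bal [ 0.06 -0.82 -0.16] open -0.0001
tool x,z in balance [ 1.     0.    -0.001] [-0.001 -0.    -1.   ]
```

```bash
python3 -m jog '[0,0.008,-0.007,0.05,0,0,0, 0,0,0,0.05,0,0,0, 0,0,0,0.04,0,0,0, 0,0,0,0.02,0,0,0, 0,0,0,0.013,0,0,0, 0,0,0,0,0,0,0]'; python3 st.py
python3 - <<'E'
from station import ctrl
import cv2,numpy as np
a=ctrl.get_image("top")["image"][150:290,250:430]; b=ctrl.get_image("scene")["image"][190:330,225:405]
c=np.hstack([cv2.resize(i,(400,311),interpolation=cv2.INTER_CUBIC) for i in(a,b)]); cv2.imwrite("pics/d1.png",c)
E
```

```text
t: 3.3
tool_pos: [0.5813, -0.0511, 0.0585]
tool_rot: [3.125, 0.325, 0.0]
contact_force: [-0.2, -0.1, 0.4]
opening: 0.0003
t 3.3 balance-frame TCP mm [-70.2 -90.4  58.5] F bal [-0.17 -0.03  0.43] open 0.0003
tool x,z in balance [ 1.    -0.001  0.   ] [ 0. -0. -1.]
```

View pics/d1.png

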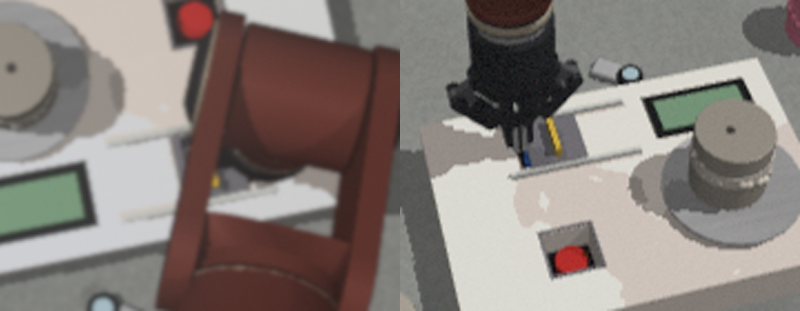

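The fingertips stand just right of the tab (scene half 520,140, tab at 553,135), clear of the strips and plate. Pushing now.

```bash
python3 -m jog '[0,0,-0.004,0,0,0,0, 0,0,-0.004,0,0,0,0, 0,0,-0.004,0,0,0,0, 0,0,-0.004,0,0,0,0, 0,0,-0.004,0,0,0,0, 0,0,-0.004,0,0,0,0, 0,0,-0.004,0,0,0,0, 0,0,-0.004,0,0,0,0]'; python3 st.py; python3 -m jog '[0,0,-0.004,0,0,0,0, 0,0,-0.004,0,0,0,0, 0,0,-0.004,0,0,0,0, 0,0,-0.004,0,0,0,0, 0,0,-0.002,0,0,0,0, 0,0,0,0,0,0,0]'; python3 st.py
python3 - <<'E'
from station import ctrl
import cv2,numpy as np
p=ctrl.get_image("scene");print([(round(d["p"],2),d["box"]) for d in ctrl.boxes_of("tab_top",p)])
cv2.imwrite("pics/e1.png",cv2.resize(p["image"][190:330,225:405],None,fx=4,fy=4,interpolation=cv2.INTER_CUBIC))
E
```

```text
t: 4.4
tool_pos: [0.5745, -0.0192, 0.0583]
tool_rot: [3.124, 0.326, -0.0]
contact_force: [0.1, -2.0, -0.0]
opening: -0.0
t 4.4 balance-frame TCP mm [-70.3 -57.8  58.3] F bal [-0.37 -2.01 -0.05] open -0.0
tool x,z in balance [ 1. -0. -0.] [-0. -0. -1.]
t: 5.15
tool_pos: [0.5707, -0.0014, 0.0583]
tool_rot: [-3.124, -0.327, 0.0]
contact_force: [0.1, -0.3, -0.2]
opening: 0.0
t 5.15 balance-frame TCP mm [-70.2 -39.6  58.3] F bal [ 0.04 -0.32 -0.23] open 0.0
tool x,z in balance [ 1. -0. -0.] [-0.     0.001 -1.   ]
[(0.8, [309.4, 250.1, 27.1, 21.1]), (0.45, [287.6, 258.6, 15.1, 8.3])]
```

View pics/e1.png

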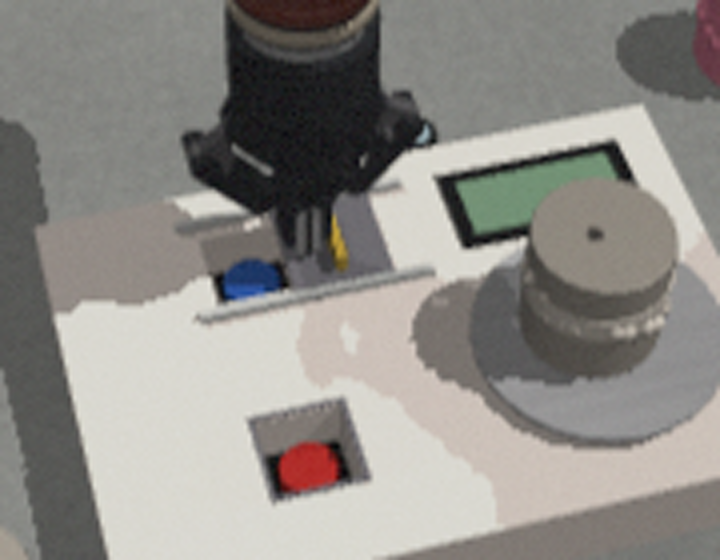

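Tab at e1 (340,240), blue key coming into view at (250,280), well partly clear. I'll push on gently to the stop.

```bash
python3 -m jog '[0,0,-0.003,0,0,0,0, 0,0,-0.003,0,0,0,0, 0,0,-0.002,0,0,0,0]'; python3 st.py|head -1;  python3 -m jog '[0,0,-0.0015,0,0,0,0, 0,0,-0.0015,0,0,0,0]'>/dev/null; python3 st.py|head -1; python3 -m jog '[0,0,-0.001,0,0,0,0]'>/dev/null; python3 st.py|head -1
```

```text
t: 5.62
tool_pos: [0.5692, 0.0062, 0.0583]
tool_rot: [3.124, 0.326, 0.0]
contact_force: [0.2, -2.1, -0.1]
opening: 0.0001
t 5.62 balance-frame TCP mm [-70.2 -31.8  58.3] F bal [-0.27 -2.07 -0.13] open 0.0001
t 5.88 balance-frame TCP mm [-70.2 -28.9  58.3] F bal [ 0.61 -0.64 -1.02] open -0.0
t 6.0 balance-frame TCP mm [-70.2 -27.9  58.3] F bal [-0.36 -1.92 -0.75] open 0.0001
```

```bash
for i in 1; do python3 -m jog '[0,0,-0.0015,0,0,0,0]'>/dev/null; python3 st.py|head -1; python3 -m jog '[0,0,-0.001,0,0,0,0]'>/dev/null; python3 st.py|head -1;  python3 -m jog '[0,0,0,0,0,0,0]'>/dev/null; python3 st.py|head -1; done
python3 - <<'E'
from station import ctrl
import cv2,numpy as np
p=ctrl.get_image("scene")
cv2.imwrite("pics/e2.png",cv2.resize(p["image"][215:285,245:345],None,fx=7,fy=7,interpolation=cv2.INTER_CUBIC))
E
```

```text
t 6.12 balance-frame TCP mm [-70.2 -26.4  58.3] F bal [ 0.11 -1.58 -0.67] open 0.0003
t 6.25 balance-frame TCP mm [-70.2 -25.5  58.3] F bal [-0.79 -3.26 -0.24] open 0.0002
t 6.38 balance-frame TCP mm [-70.2 -25.6  58.3] F bal [ 0.7  -2.21 -0.72] open 0.0
```

View pics/e2.png

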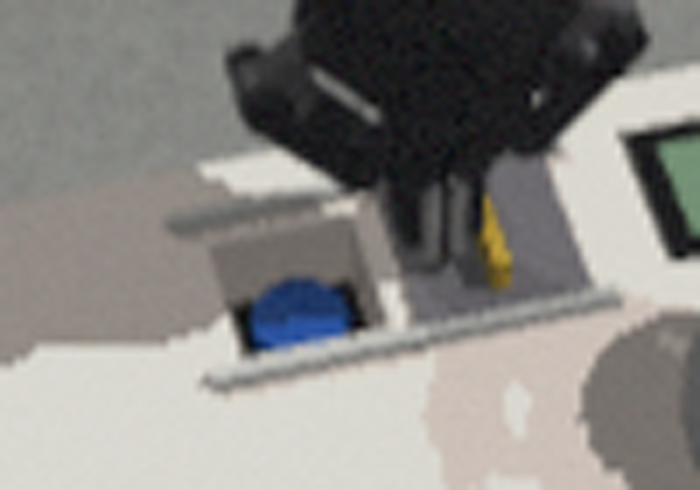

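The well is fully clear, with a white strip about 8 mm wide between it and the plate (e2 390,295). The blue key at (300,320) is up. I'll nudge a little more to feel the stop.

```bash
python3 -m jog '[0,0,-0.001,0,0,0,0, 0,0,0,0,0,0,0]'>/dev/null; python3 st.py|head -1; python3 -m jog '[0,0,-0.001,0,0,0,0, 0,0,0,0,0,0,0]'>/dev/null; python3 st.py|head -1;python3 - <<'E'
from fit import *
p=[0.63127,0.05189];M=R.from_euler("z",.20837).as_matrix()
for y in (.010,.014,.018,.022):
  print(y,((proj("scene",M@np.array([-.042,y,.0535])+[*p,0])[0]-[245,215]+.5)*7-.5).round(0))
E
```

```text
t 6.67 balance-frame TCP mm [-70.2 -25.4  58.4] F bal [-0.8  -5.38 -0.85] open 0.0001
t 6.92 balance-frame TCP mm [-70.2 -25.2  58.4] F bal [-0.35 -7.45 -2.01] open -0.0001
0.01 [567. 299.]
0.014 [579. 296.]
0.018 [592. 293.]
0.022 [604. 291.]
```

Stop reached at 7 N with the plate edge where 60 mm predicts. Back off to over the well.

```bash
python3 -m jog '[0,0,0.006,0,0,0,0, 0,0,0.01,0,0,0,0, 0,0,0.01,0,0,0,0, 0,0,0.01,0,0,0,0, 0,0,0.01,0,0,0,0, 0,0,0,0,0,0,0]'; python3 st.py|head -1
python3 - <<'E'
from station import ctrl
import cv2,numpy as np
p=ctrl.get_image("scene")
cv2.imwrite("pics/f1.png",cv2.resize(p["image"][215:285,245:345],None,fx=7,fy=7,interpolation=cv2.INTER_CUBIC))
E
```

```text
t: 7.68
tool_pos: [0.5771, -0.0314, 0.0583]
tool_rot: [-3.125, -0.325, -0.0]
contact_force: [-0.1, 0.7, -0.9]
opening: 0.0001
t 7.67 balance-frame TCP mm [-70.2 -70.3  58.3] F bal [ 0.07  0.72 -0.95] open 0.0001
```

View pics/f1.png

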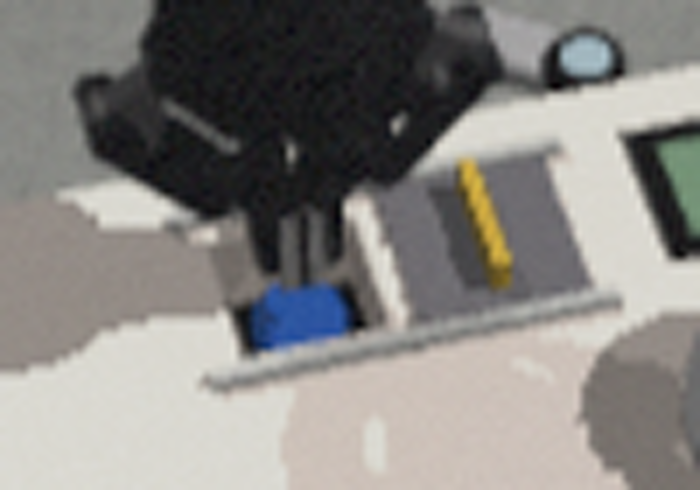

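The fingers stand centred over the blue key (f1 300,275). The shutter is fully open with its tab at (485,225), well clear of the knuckles. Press.

```bash
python3 -m jog '[0,0,0,0.007,0,0,0, 0,0,0,0.007,0,0,0, 0,0,0,0.006,0,0,0, 0,0,0,0.002,0,0,0, 0,0,0,0,0,0,0]'>/dev/null; python3 st.py|head -1; python3 -m jog '[0,0,0,0.002,0,0,0, 0,0,0,0.002,0,0,0, 0,0,0,0.002,0,0,0, 0,0,0,0,0,0,0]'>/dev/null; python3 st.py|head -1;  python3 -m jog '[0,0,0,0.001,0,0,0, 0,0,0,0,0,0,0]'>/dev/null; python3 st.py|head -1
```

```text
t 8.35 balance-frame TCP mm [-70.4 -69.4  36. ] F bal [ 0.19 -0.59 -0.18] open -0.0002
t 8.85 balance-frame TCP mm [-69.9 -69.6  30.7] F bal [0.57 0.22 3.38] open -0.0002
t 9.1 balance-frame TCP mm [-69.9 -69.6  29.6] F bal [-0.42  0.35  3.72] open -0.0004
```

```bash
python3 -m jog '[0,0,0,0.001,0,0,0, 0,0,0,0,0,0,0]'>/dev/null; python3 st.py|head -1; python3 -m jog '[0,0,0,0.001,0,0,0, 0,0,0,0,0,0,0, 0,0,0,0,0,0,0]'>/dev/null; python3 st.py|head -1
```

```text
t 9.35 balance-frame TCP mm [-69.9 -69.6  29. ] F bal [-0.21  0.73  6.32] open -0.0
t 9.72 balance-frame TCP mm [-69.8 -69.6  28.9] F bal [-3.3   0.98 10.96] open -0.0001
```

Key bottomed at 29.0 mm, 11 N. Lift out, cross over the tab to its left side, and lower.

```bash
python3 -m jog '[0,0,0,-0.005,0,0,0, 0,0,0,-0.02,0,0,0, 0,0,0,-0.02,0,0,0, 0,0,0,-0.02,0,0,0, 0,0,0,0,0,0,0, 0,0,-0.03,0,0,0,0, 0,0,-0.03,0,0,0,0, 0,0,-0.03,0,0,0,0, 0,0,0,0,0,0,0]'>/dev/null; python3 st.py|head -1; python3 -m jog '[0,0,0,0.012,0,0,0, 0,0,0,0.012,0,0,0, 0,0,0,0.008,0,0,0, 0,0,0,0,0,0,0]'>/dev/null; python3 st.py|head -1
python3 - <<'E'
from station import ctrl
import cv2,numpy as np
p=ctrl.get_image("scene")
cv2.imwrite("pics/g1.png",cv2.resize(p["image"][180:320,225:405],None,fx=4,fy=4,interpolation=cv2.INTER_CUBIC))
E
```

```text
t 10.85 balance-frame TCP mm [-70.9  22.1  91.5] F bal [ 0.49 -0.05  0.88] open -0.0005
t 11.35 balance-frame TCP mm [-71.1  20.3  58.8] F bal [0.84 0.72 0.75] open 0.0001
```

View pics/g1.png

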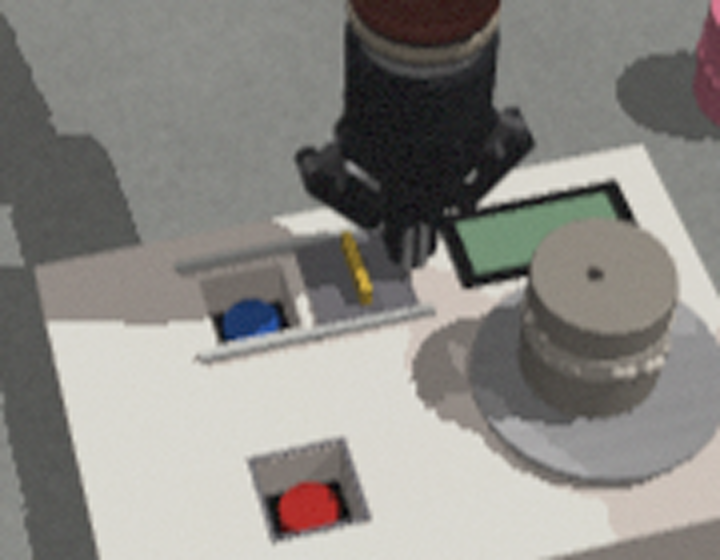

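The fingers stand left of the tab (g1 412,240; tab 357,268), blue key up at (250,318), core undisturbed. Push it shut.

```bash
python3 -m jog '[0,0,0.004,0,0,0,0, 0,0,0.004,0,0,0,0, 0,0,0.004,0,0,0,0, 0,0,0.004,0,0,0,0, 0,0,0.004,0,0,0,0, 0,0,0.004,0,0,0,0, 0,0,0.004,0,0,0,0, 0,0,0.004,0,0,0,0]'>/dev/null; python3 st.py|head -1; python3 -m jog '[0,0,0.004,0,0,0,0, 0,0,0.004,0,0,0,0, 0,0,0.004,0,0,0,0, 0,0,0.004,0,0,0,0, 0,0,0.004,0,0,0,0, 0,0,0.004,0,0,0,0, 0,0,0.004,0,0,0,0, 0,0,0.003,0,0,0,0, 0,0,0.003,0,0,0,0]'>/dev/null; python3 st.py|head -1; python3 -m jog '[0,0,0.002,0,0,0,0, 0,0,0.002,0,0,0,0]'>/dev/null; python3 st.py|head -1; python3 -m jog '[0,0,0.0015,0,0,0,0, 0,0,0,0,0,0,0]'>/dev/null; python3 st.py|head -1
```

```text
t 12.4 balance-frame TCP mm [-70.1 -11.7  60.4] F bal [-0.04  1.44  1.07] open -0.0002
t 13.53 balance-frame TCP mm [-70.1 -45.7  60.4] F bal [1.17 1.45 1.73] open -0.0
t 13.78 balance-frame TCP mm [-70.1 -49.5  60.4] F bal [1.24 1.87 0.57] open 0.0001
t 14.03 balance-frame TCP mm [-70.4 -51.1  60.3] F bal [2.12 1.18 1.45] open -0.0004
```

```bash
python3 -m jog '[0,0,0.0015,0,0,0,0, 0,0,0,0,0,0,0]'>/dev/null; python3 st.py|head -1; python3 -m jog '[0,0,0.0015,0,0,0,0, 0,0,0,0,0,0,0]'>/dev/null; python3 st.py|head -1; python3 -m jog '[0,0,0.001,0,0,0,0, 0,0,0,0,0,0,0]'>/dev/null; python3 st.py|head -1;  python3 -m jog '[0,0,0.001,0,0,0,0, 0,0,0,0,0,0,0]'>/dev/null; python3 st.py|head -1
```

```text
t 14.28 balance-frame TCP mm [-70.4 -52.5  60.2] F bal [1.   0.02 1.48] open 0.0
t 14.53 balance-frame TCP mm [-70.3 -54.1  60.2] F bal [0.62 0.84 0.52] open -0.0001
t 14.78 balance-frame TCP mm [-70.4 -55.   60.2] F bal [0.07 0.63 1.53] open 0.0001
t 15.03 balance-frame TCP mm [-70.4 -55.7  60.2] F bal [0.02 2.5  2.22] open 0.0002
```

```bash
python3 -m jog '[0,0,0.001,0,0,0,0, 0,0,0,0,0,0,0]'>/dev/null; python3 st.py|head -1; python3 -m jog '[0,0,0.001,0,0,0,0, 0,0,0,0,0,0,0]'>/dev/null; python3 st.py|head -1
```

```text
t 15.28 balance-frame TCP mm [-70.4 -55.9  60.2] F bal [0.05 5.82 3.17] open -0.0
t 15.53 balance-frame TCP mm [-70.3 -56.1  60.2] F bal [-0.38  8.96  2.85] open 0.0001
```

Shut stop reached (9 N, position stalled at −56 mm). Retreat up and check.

```bash
python3 -m jog '[0,0,-0.006,0,0,0,0, 0,0,-0.008,0,0,0,0, 0,0,0,-0.04,0,0,0, 0,0,0,-0.05,0,0,0, 0,0,0,-0.05,0,0,0, 0,-0.05,0,0,0,0,0, 0,-0.05,0,0,0,0,0, 0,-0.05,0,0,0,0,0, 0,0,0,0,0,0,0]'>/dev/null; python3 st.py|head -1
python3 - <<'E'
from station import ctrl
from fit import *
p=ctrl.get_image("scene")
for t in("core_pan_center","loupe_center","tab_top"): print(t,[(round(d["p"],2),[round(float(v),1) for v in d["box"]]) for d in ctrl.boxes_of(t,p)])
cv2.imwrite("pics/h1.png",cv2.resize(p["image"][180:330,225:405],None,fx=4,fy=4,interpolation=cv2.INTER_CUBIC))
M=R.from_euler("z",.20837).as_matrix()
for y in(-.07,-.064): print(y,[((proj("scene",M@np.array([x,y,.0675])+[.63127,.05189,0])[0]-[225,180]+.5)*4-.5).round(0) for x in(-.092,-.048)])
E
```

```text
t 16.65 balance-frame TCP mm [-222.7  -43.7  199.4] F bal [1.04 0.38 0.28] open -0.0002
core_pan_center [(0.83, [375.4, 259.6, 35.4, 55.1]), (0.76, [415.9, 192.2, 35.1, 45.3])]
loupe_center [(0.6, [323.1, 222.5, 23.1, 12.2])]
tab_top [(0.57, [288.2, 254.7, 32.9, 22.4])]
-0.07 [array([238., 254.]), array([258., 316.])]
-0.064 [array([249., 252.]), array([268., 314.])]
```

View pics/h1.png

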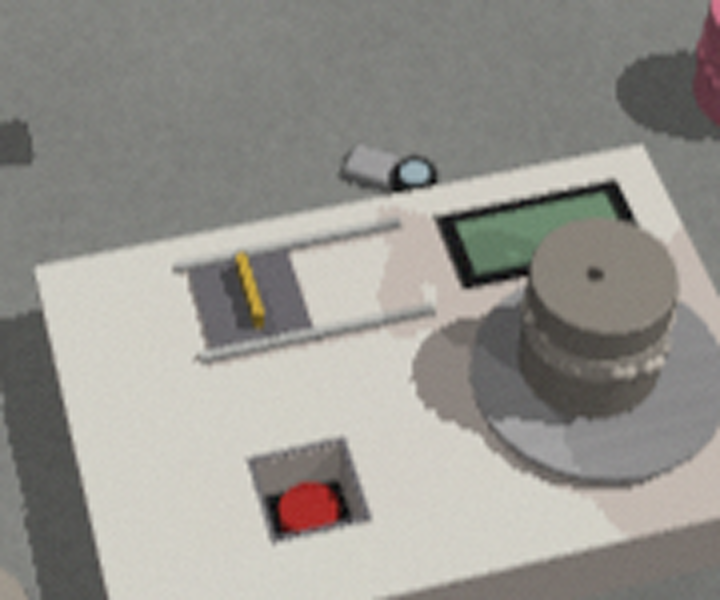

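The tab's top edge runs from (241,254) to (260,318), against a predicted (238,254) to (258,316) for shut. Red key, core and loupe look unchanged. Handing in.

```bash
python3 -c "
from station import ctrl
print(ctrl.finish_job())"
```

```text
the job is handed in; nothing more can be done
None
```

I tared the balance and handed the job in at about 17 s, using the shut fingertips only to push. No verdict is reported at hand-in.

- **Shutter open:** I pushed it by the yellow tab to its open stop at about 7 N. The picture showed the plate edge where 60 mm of opening predicts.
- **Tare key:** I pressed the blue key until it bottomed. The fingertip was at about 29 mm, the full 5 mm of travel, with 6 to 11 N. It was up again in the picture taken before closing.
- **Shutter shut:** I pushed it back to its shut stop at about 9 N. In the last picture the tab lies within about 2 mm of the shut position.
- **Last checks:** The red key, the core on the pan and the loupe look unmoved by eye in the last picture, and the robot is clear of everything. I did not re-measure the two cores on the bench; the arm passed well above the right-hand one and stayed clear of the left-hand one.

The two camera fits of the balance position differ by 2 to 3 mm. No check failed.

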